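Find the unbarred cover of the melting tank and push it open

TASK

Under one of the four covers of the melting tank the locking bar has dropped off its brackets, which cannot be seen from outside. Press on the narrow back end of the covers, one after another and without forcing any, until one rocks, then push that cover right over with the fingertips, past upright until it leans back against its stop, and leave it standing open so that the bar can be refitted. The other covers stay shut, and the fork, pots, nozzle, brush and chocolate hammer round the tank stay where they are.

Things in the scene. Friction and masses are not known exactly. Their poses are not given: they have to be found in the camera images.
- tank: Melting tank, a low stainless bench unit fixed to the worktop: 198 mm deep (x), 480 long (y), 110 high; four identical covers in a row, flush in its deck. Origin on the worktop, mid row, straight below the covers' hinge line; x points to the back, y left along the row. Front face 100 mm before the hinge line; the deck strip behind the covers ends 98 mm behind it.
- cover_a: The leftmost (+y) cover, at y = +159 mm of the tank: flat T-shaped aluminium plate, 5 mm thick, top flush with the deck. Origin on its hinge axis (mid-thickness, 107.5 mm above the worktop), mid width; x to the back along the plate, y along the hinge. Wide front part: 96 mm wide, to 75 mm before the hinge. Narrow back end: 64 mm wide, to 50 mm behind the hinge.
- cover_b: The second from the left cover, at y = +53 mm of the tank: flat T-shaped aluminium plate, 5 mm thick, top flush with the deck. Origin on its hinge axis (mid-thickness, 107.5 mm above the worktop), mid width; x to the back along the plate, y along the hinge. Wide front part: 96 mm wide, to 75 mm before the hinge. Narrow back end: 64 mm wide, to 50 mm behind the hinge.
- cover_c: The third from the left cover, at y = -53 mm of the tank: flat T-shaped aluminium plate, 5 mm thick, top flush with the deck. Origin on its hinge axis (mid-thickness, 107.5 mm above the worktop), mid width; x to the back along the plate, y along the hinge. Wide front part: 96 mm wide, to 75 mm before the hinge. Narrow back end: 64 mm wide, to 50 mm behind the hinge.
- cover_d: The rightmost (-y) cover, at y = -159 mm of the tank: flat T-shaped aluminium plate, 5 mm thick, top flush with the deck. Origin on its hinge axis (mid-thickness, 107.5 mm above the worktop), mid width; x to the back along the plate, y along the hinge. Wide front part: 96 mm wide, to 75 mm before the hinge. Narrow back end: 64 mm wide, to 50 mm behind the hinge.
- hinge_a (a joint): Swing of the leftmost (+y) cover, rad: 0 shut; grows as its back end goes down and its front part rises; 1.57 upright; 1.83 on its stop, leaning back. The hinge is stiff (0.055 N m, the plate's weight 0.035 N m): the cover stays at any angle where it is left. A barred cover stops dead at about 0.05.
- hinge_b (a joint): Swing of the second from the left cover, rad: 0 shut; grows as its back end goes down and its front part rises; 1.57 upright; 1.83 on its stop, leaning back. The hinge is stiff (0.055 N m, the plate's weight 0.035 N m): the cover stays at any angle where it is left. A barred cover stops dead at about 0.05.
- hinge_c (a joint): Swing of the third from the left cover, rad: 0 shut; grows as its back end goes down and its front part rises; 1.57 upright; 1.83 on its stop, leaning back. The hinge is stiff (0.055 N m, the plate's weight 0.035 N m): the cover stays at any angle where it is left. A barred cover stops dead at about 0.05.
- hinge_d (a joint): Swing of the rightmost (-y) cover, rad: 0 shut; grows as its back end goes down and its front part rises; 1.57 upright; 1.83 on its stop, leaning back. The hinge is stiff (0.055 N m, the plate's weight 0.035 N m): the cover stays at any angle where it is left. A barred cover stops dead at about 0.05.
- press_a (a point): Thumb mark (round, dark, 25 mm) on the leftmost (+y) cover's narrow end, on its top face 31 mm behind the hinge. Pressed here, a barred cover gives 1 to 2 mm then is solid; the loose one needs about 3 N and sinks on into its well. The slot there is 67 mm wide and reaches from the hinge to 52 mm behind it, clear for 75 mm down; a finger can press the cover to 1.2 rad, not upright.
- press_b (a point): Thumb mark (round, dark, 25 mm) on the second from the left cover's narrow end, on its top face 31 mm behind the hinge. Pressed here, a barred cover gives 1 to 2 mm then is solid; the loose one needs about 3 N and sinks on into its well. The slot there is 67 mm wide and reaches from the hinge to 52 mm behind it, clear for 75 mm down; a finger can press the cover to 1.2 rad, not upright.
- press_c (a point): Thumb mark (round, dark, 25 mm) on the third from the left cover's narrow end, on its top face 31 mm behind the hinge. Pressed here, a barred cover gives 1 to 2 mm then is solid; the loose one needs about 3 N and sinks on into its well. The slot there is 67 mm wide and reaches from the hinge to 52 mm behind it, clear for 75 mm down; a finger can press the cover to 1.2 rad, not upright.
- press_d (a point): Thumb mark (round, dark, 25 mm) on the rightmost (-y) cover's narrow end, on its top face 31 mm behind the hinge. Pressed here, a barred cover gives 1 to 2 mm then is solid; the loose one needs about 3 N and sinks on into its well. The slot there is 67 mm wide and reaches from the hinge to 52 mm behind it, clear for 75 mm down; a finger can press the cover to 1.2 rad, not upright.
- dipping_fork: Bystander, to be left alone: dipping fork with wooden handle, 195 mm long, 19 mm thick, lying along the deck strip behind the covers; origin under its centre.
- pot_gold: Bystander, to be left alone: colour pot with black lid and gold band, 44 mm wide, 62 mm high, standing by the right end of the tank; origin at its foot.
- pot_white: Bystander, to be left alone: colour pot with black lid and white band, 44 mm wide, 62 mm high, standing by the right end of the tank; origin at its foot.
- nozzle: Bystander, to be left alone: white piping nozzle (cone), 34 mm wide, 38 mm high, standing by the left end of the tank; origin at its foot.
- pastry_brush: Bystander, to be left alone: pastry brush, 184 mm long, 35 mm wide, 19 mm thick, lying in front of the tank; origin under its centre.
- choc_hammer: Bystander, to be left alone: chocolate hammer, 98 mm long, 57 mm wide, 10 mm thick, lying by the left end of the tank; origin under its centre.

How it is judged (in metres and radians):
On the way:
1. a cover rocks under the fingers (tipped more than 0.12 rad while the fingers touch it) (((value of joint hinge_a between 0.12 and 1.4 rad and contact force between the fingers and cover_a above 0.3 N) or (value of joint hinge_b between 0.12 and 1.4 rad and contact force between the fingers and cover_b above 0.3 N) or (value of joint hinge_c between 0.12 and 1.4 rad and contact force between the fingers and cover_c above 0.3 N) or (value of joint hinge_d between 0.12 and 1.4 rad and contact force between the fingers and cover_d above 0.3 N))), for 0.05 s.
At the end, for the whole second after the job is handed in: One cover stands open past upright, leaning back (more than 1.6 rad, the stop is at 1.83), and is still; the other three are shut (less than 0.1 rad) (((value of joint hinge_a above 1.6 rad and value of joint each of hinge_b, hinge_c, hinge_d below 0.1 rad and velocity of joint hinge_a between -0.05 and 0.05 rad/s) or (value of joint hinge_b above 1.6 rad and value of joint each of hinge_a, hinge_c, hinge_d below 0.1 rad and velocity of joint hinge_b between -0.05 and 0.05 rad/s) or (value of joint hinge_c above 1.6 rad and value of joint each of hinge_a, hinge_b, hinge_d below 0.1 rad and velocity of joint hinge_c between -0.05 and 0.05 rad/s) or (value of joint hinge_d above 1.6 rad and value of joint each of hinge_a, hinge_b, hinge_c below 0.1 rad and velocity of joint hinge_d between -0.05 and 0.05 rad/s))); the robot touches nothing.
It fails at once if a shut cover is forced: pressed with more than 60 N ((value of joint hinge_a below 0.12 rad and contact force between the fingers and cover_a above 60 N) or (value of joint hinge_b below 0.12 rad and contact force between the fingers and cover_b above 60 N) or (value of joint hinge_c below 0.12 rad and contact force between the fingers and cover_c above 60 N) or (value of joint hinge_d below 0.12 rad and contact force between the fingers and cover_d above 60 N)).
It fails at once if a bystander (fork, pot, nozzle, brush, chocolate hammer) is moved or lifted by more than 25 mm (distance of any of dipping_fork, pot_gold, pot_white, nozzle, pastry_brush, choc_hammer from where it was at the start of the episode above 0.025 m).
It also fails if it takes over 58 s, if anything falls off the work surface, if the arm or the gripper's body presses on something with over 40 N, if the wrist force passes 120 N, or if a joint passes its speed limit or range.

ROBOT

A 6-joint arm with a two-finger parallel gripper is mounted at the origin on the work surface; the furniture and walls round the work are solid. World frame = base frame: x ahead of the robot, y to its left, z up, the work surface at z = 0. Lengths are in m, angles in degrees, forces in N, time in s.
With the tool pointing down it reaches from about 0.25 to 0.725 m from the base axis. Payload 9.7 kg.
Tool frame: the origin (TCP) lies between the finger pads; the fingertips stand 25 mm ahead of it and the grasp point (between the pads) lies 6 mm ahead of it; z points along the fingers, y is the line along which they close (so a half turn about z gives the same grasp; the last joint's range is limited). The gripper opens to 85 mm and grips with 20 to 120 N. Pads are 22 mm wide; open, the fingers measure 114 mm over their backs; the gripper's body (76 mm by 85 mm) begins 54 mm behind the grasp point. The pads swing forward as they close: fully open they stand 13 mm farther back than shut.
Start: joints at [67.323, 4.979, 10.078, 95.1, 0, 90], TCP at [0.212, 0.507, 0.256] pointing down, gripper open.
Joint ranges: [-179.16, 179.16], [-48.56, 103.87], [-65.8, 70.77], [-126.05, 130.52], [-82.76, 87.17], [-180, 180]. Speed limits (degrees/s): [127.2, 127.2, 147.25, 180, 180, 180].

INTERFACE

Orientations are given as [roll, pitch, yaw] about the fixed x, y, z axes, in that order (R = Rz(yaw) Ry(pitch) Rx(roll)).
In Python, from workcell import bot, camera, camera_info gives the robot as it stands (bot), with the cameras as plain functions.
- The arm moves only by the shell command python3 drive.py 'ROWS' [FORCE]. ROWS is a JSON list of rows, 1 to 5 of them, each of 5 numbers: dx, dy, dz in m, then a turn about the tool's z in degrees, then the finger opening in m; each row is the pose to reach, as a shift and turn from the pose commanded when the command began, along the tool's axes at that moment; what a row does not reach only later rows make up. A row lasts 1/12 s, in which the tool goes at most 0.0417 m and 7.16 degrees, less where a joint would pass 70% of its speed; a pose out of reach is approached as far as the arm can. The fingers move at their own pace and stop on an object; FORCE is the grip in N (left out, the last holds). Time passes only in rows, so rows that do not move let the fingers close. It prints the time, the measured TCP pose, the force, the opening and the grip force at its end. Input that does not fit is refused with a message, and nothing moves.
- bot.get_obs(): the state, without advancing time (a new reading comes with each control period).
- camera(name): name is "scene" or "top"; returns the picture (480x640x3 uint8, blue, green, red); there is no depth.
- camera_info(name): a dict with "mtx" (3x3 intrinsics, pixels), "extrinsics" (4x4, takes a point from camera to world coordinates). Camera axes: x right, y down, z forward; pixel columns grow to the right and rows downward; lengths in m; the calibration is good to about 2 mm. A picture is of the moment at which its call begins. camera_info takes no time and is no camera call.
- bot.job_done(): hands the job in; it is judged then, once.
The state is a dict: "time": time; "q": joint angles; "qd": joint speeds; "joint_efforts": joint torques, N m; "ee_pos": TCP position; "tcp_rot": TCP orientation; "wrist_force": force on the tool from outside, world axes, zero at the start; "torque": the same for the moment, N m; "opening": finger opening in m; "grasp_force": force on a finger pad.
Only numpy, scipy, OpenCV 4.12 (cv2) and the standard library are available. Lean on these libraries where they do the work, as an engineer would, in place of code of your own. Each camera call takes 0.05 s, during which the arm holds its last target. There are 200 camera calls.

## Working session

There is one attempt and no reset: what is moved stays moved. The work goes in short steps, Python scripts to look and compute and a shell command to move; the robot and the scene stay as the last step left them, time stands still between calls to the robot, and variables do not carry over. Pictures are saved under pics/ and viewed, at most 10 in all, crops included, and the job is handed in when it is done.

```bash
ls; mkdir -p pics
python3 - <<'E'
from workcell import bot, camera, camera_info
import cv2
for n in("top","scene"):
    cv2.imwrite(f"pics/{n}0.png",camera(n)); i=camera_info(n); print(i["mtx"],i["extrinsics"])
o=bot.get_obs();print(o)
E
```

```text
drive.py
pics
workcell.py
[[557.80240696   0.         319.72418489]
 [  0.         557.80240696 241.48071417]
 [  0.           0.           1.        ]] [[-0.02309745 -0.99698516  0.074075    0.44012497]
 [-0.99967839  0.0238087   0.00873294  0.02681444]
 [-0.01047024 -0.07384947 -0.99721444  1.27889953]
 [ 0.          0.          0.          1.        ]]
[[478.72632382   0.         313.82835623]
 [  0.         478.72632382 237.52637948]
 [  0.           0.           1.        ]] [[ 0.81274391 -0.37961588  0.44197185  0.01917927]
 [-0.58261672 -0.52661366  0.61906043 -0.66231369]
 [-0.00225676 -0.76063778 -0.6491726   0.82356497]
 [ 0.          0.          0.          1.        ]]
{'time': 0.1, 'q': array([ 6.73203125e+01,  5.00979421e+00,  1.00391036e+01,  9.50992499e+01,
       -3.50972851e-04,  9.00003103e+01]), 'qd': array([ 0.00777999, -0.08345107,  0.05865917,  0.08750793,  0.00371971,
        0.04521393]), 'joint_efforts': array([-2.29891191e-05, -5.21561158e+01,  4.65654194e+01,  1.60474225e-02,
       -4.78265960e-06, -1.10120817e-05]), 'ee_pos': array([0.21200436, 0.50731373, 0.25563722]), 'tcp_rot': array([-1.79930059e+02,  3.51351332e-04,  1.57320003e+02]), 'wrist_force': array([ 0.44141004, -0.90222066, -0.41781452]), 'torque': array([-0.03511011,  0.05323589,  0.01373728]), 'grasp_force': 0.0, 'opening': 0.08529875862828562}
```

View pics/top0.png

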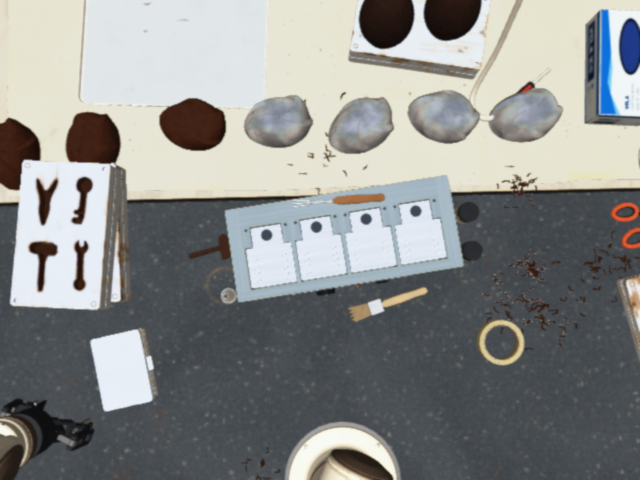

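View pics/scene0.png

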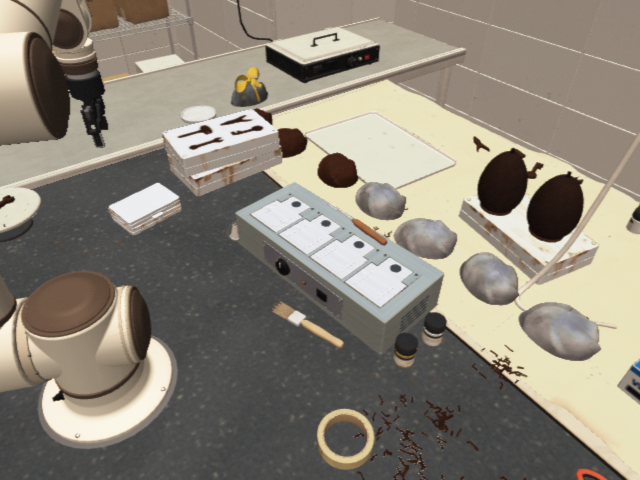

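The top view shows thumb marks near px (267,235), (316,227), (366,219) and (416,212). The fork lies at about (295–385, 200) behind b and c, and the tank is yawed by roughly 8°. Next I measure this properly.

```bash
cat > h.py <<'E'
import numpy as np,cv2
from workcell import bot, camera, camera_info
def px2w(n,uv,z):
    i=camera_info(n);E=i["extrinsics"];d=E[:3,:3]@np.linalg.solve(i["mtx"],[*uv,1]);o=E[:3,3]
    return o+d*(z-o[2])/d[2]
def tool(target):
    from scipy.spatial.transform import Rotation as R
    o=bot.get_obs();return R.from_euler("xyz",o["tcp_rot"],degrees=True).as_matrix().T@(np.array(target)-o["ee_pos"])
E
python3 - <<'E'
from h import *
def marks(n,guess,r):
    g=cv2.cvtColor(cv2.imread(f"pics/{n}0.png"),cv2.COLOR_BGR2GRAY).astype(float);P=[]
    for u,v in guess:
        w=np.clip(130-g[v-r:v+r+1,u-r:u+r+1],0,None);Y,X=np.mgrid[v-r:v+r+1,u-r:u+r+1]
        P.append(px2w(n,((w*X).sum()/w.sum(),(w*Y).sum()/w.sum()),.11))
    return np.array(P)
for n,g,r in(("top",[(267,235),(316,227),(366,219),(416,212)],8),("scene",[(296,205),(325,223),(358,244),(396,268)],8)):
    P=marks(n,g,r);print(n,P.round(4));print(np.linalg.norm(np.diff(P,axis=0),axis=1));d=P[0]-P[3];print("yaw",np.degrees(np.arctan2(-d[0],d[1])))
for uv in [(225,211),(448,177),(464,266),(238,301)]: print(px2w("top",uv,.11).round(4))
E
python3 - <<'E'
from h import *
print(tool([.5441,.1497,.22]))
E
python3 drive.py '[[-0.039,0,0,7,0],[-0.078,0,0,14,0],[-0.117,0,0,21,0],[-0.156,0,0,28,0],[-0.19,0,0,35,0]]' 20
python3 - <<'E'
from h import *
print(tool([.5441,.1497,.22]))
E
```

```text
[-0.44430549 -0.20186604  0.03588638]
time: 0.52
ee_pos: [0.3892, 0.433, 0.2559]
tcp_rot: [-180.0, 0.0, 122.0]
wrist_force: [0.3, 1.6, -1.2]
opening: 0.0252
grasp_force: 0.0
[-0.32233668 -0.01849471  0.03601848]
```

```bash
python3 drive.py '[[-0.036,0,0,7,0],[-0.072,0,0,14,0],[-0.108,0,0,21,0],[-0.144,0,0,28,0],[-0.18,-0.01,0,35,0]]'; python3 drive.py '[[0,0,0,7,0],[0,0,0,14,0],[0,0,0,21,0],[0,0,0,28,0],[0,0,0,35,0]]';python3 drive.py '[[0,0,0,7,0],[0,0,0,14,0],[0,0,0,21,0],[0,0,0,28,0],[0,0,0,35,0]]';  python3 drive.py '[[0,0,0,7,0],[0,0,0,9,0],[0,0,0,9.5,0],[0,0,0,9.5,0],[0,0,0,9.5,0]]'
python3 - <<'E'
from h import *
print(bot.get_obs()["q"],tool([.5441,.1497,.15]))
E
```

```text
time: 0.93
ee_pos: [0.4764, 0.2755, 0.2553]
tcp_rot: [-180.0, 0.0, 87.0]
wrist_force: [-0.0, -0.1, -0.1]
opening: -0.0004
grasp_force: 0.0
time: 1.35
ee_pos: [0.4751, 0.2765, 0.2559]
tcp_rot: [-180.0, 0.0, 52.0]
wrist_force: [-0.2, -0.0, 0.1]
opening: -0.0002
grasp_force: 0.0
time: 1.77
ee_pos: [0.4953, 0.2314, 0.2557]
tcp_rot: [-177.6, 0.1, 24.0]
wrist_force: [0.8, -0.7, -0.1]
opening: -0.0
grasp_force: 0.0
time: 2.18
ee_pos: [0.5098, 0.1867, 0.2561]
tcp_rot: [-175.9, 0.6, 18.2]
wrist_force: [-0.1, 0.3, -0.6]
opening: 0.0
grasp_force: 0.0
[ 18.12945069   4.49206928   9.46012224  95.5369707    4.14904422
 179.94367622] [0.02205035 0.05341065 0.10229452]
```

```bash
for i in 1 2 3; do python3 drive.py '[[0,0,0,-7,0],[0,0,0,-14,0],[0,0,0,-21,0],[0,0,0,-28,0],[0,0,0,-35,0]]' | grep -A1 ee_pos; done
python3 - <<'E'
from h import *
print(bot.get_obs()["q"],tool([.5441,.1497,.15]))
E
```

```text
ee_pos: [0.5096, 0.1876, 0.2562]
tcp_rot: [-176.3, -2.0, 53.6]
ee_pos: [0.5095, 0.1877, 0.2562]
tcp_rot: [-178.1, -3.7, 88.6]
ee_pos: [0.5095, 0.1877, 0.2562]
tcp_rot: [179.4, -4.2, 123.6]
[18.23376062  4.48778202  9.47165595 95.53824426  4.15196086 74.5990747 ] [-0.05832359  0.00673102  0.10236698]
```

```bash
python3 drive.py '[[0,0,0,-7,0],[0,0,0,-14,0],[0,0,0,-21,0],[0,0,0,-28,0],[0,0,0,-35,0]]' | grep -A1 ee_pos;python3 drive.py '[[0,0,0,-7,0],[0,0,0,-14,0],[0,0,0,-21,0],[0,0,0,-28,0],[0,0,0,-29.2,0]]' | grep -A1 ee_pos
python3 - <<'E'
from h import *
from scipy.spatial.transform import Rotation as R
o=bot.get_obs();M=R.from_euler("xyz",o["tcp_rot"],degrees=True).as_matrix()
print(o["q"],M, tool([.5441,.1497,.16]-.025*(M[:,2]-[0,0,-1])))
E
```

```text
ee_pos: [0.5095, 0.1877, 0.2562]
tcp_rot: [177.2, -3.1, 158.7]
ee_pos: [0.5096, 0.1876, 0.2562]
tcp_rot: [176.0, -1.3, -172.2]
[18.22076192  4.48947798  9.47129429 95.53773924  4.15345854 10.41519709] [[-0.99042155 -0.1343557  -0.03183857]
 [-0.13620859  0.98849454  0.06577061]
 [ 0.0226356   0.06947732 -0.99732669]] [-0.03178077 -0.05049521  0.09231484]
```

```bash
cat >> h.py <<'E'
def tip(*T):
    from scipy.spatial.transform import Rotation as R
    o=bot.get_obs();M=R.from_euler("xyz",o["tcp_rot"],degrees=True).as_matrix();t=o["ee_pos"]+.025*M[:,2]
    a=np.radians(7.85);H=np.array([.5441,.1497,.11])-.031*np.array([np.cos(a),np.sin(a),0]) # hinge a
    F=np.array([[np.cos(a),-np.sin(a),0],[np.sin(a),np.cos(a),0],[0,0,1]])
    print("tip in cover-a frame (x back, y left, z over deck)",(F.T@(t-H)).round(4),"force",o["wrist_force"].round(1),"t",round(o["time"],2))
    for P in T: print("to",P,(M.T@(H+F@np.array(P)-t)).round(4))
E
python3 drive.py '[[-0.01,-0.016,0.03,0,0],[-0.02,-0.033,0.06,0,0],[-0.032,-0.05,0.08,0,0],[-0.032,-0.05,0.08,0,0]]'; python3 -c "
from h import *
tip((.031,0,.004),(.031,-.106,.004),(.031,0,-.002))"
```

```text
time: 4.6
ee_pos: [0.545, 0.145, 0.1669]
tcp_rot: [176.1, -1.7, -172.8]
wrist_force: [0.4, -0.1, -0.6]
opening: -0.0001
grasp_force: 0.0
tip in cover-a frame (x back, y left, z over deck) [ 0.0305 -0.0031  0.032 ] force [ 0.4 -0.1 -0.6] t 4.6
to (0.031, 0, 0.004) [-0.0013  0.0012  0.0281]
to (0.031, -0.106, 0.004) [-0.0025 -0.1045  0.0209]
to (0.031, 0, -0.002) [-0.0015  0.0008  0.0341]
```

Position agrees with the plan. Descend to ~5 mm above, then press in small steps.

```bash
python3 drive.py '[[0,0,0.02,0,0],[-0.001,0.001,0.025,0,0],[-0.001,0.001,0.025,0,0]]'|grep -A2 ee_; python3 drive.py '[[0,0,0.002,0,0],[0,0,0.003,0,0],[0,0,0.003,0,0]]'|grep -A2 ee_; python3 -c "
from h import *
tip((.031,0,-.002))"
```

```text
ee_pos: [0.5448, 0.1498, 0.1466]
tcp_rot: [176.0, -1.4, -172.7]
wrist_force: [-0.1, 0.6, 0.8]
ee_pos: [0.5457, 0.1496, 0.1453]
tcp_rot: [176.0, -1.3, -172.6]
wrist_force: [-0.5, 0.6, -0.1]
tip in cover-a frame (x back, y left, z over deck) [0.032  0.0014 0.0104] force [-0.5  0.6 -0.1] t 5.1
to (0.031, 0, -0.002) [ 0.0007 -0.0023  0.0123]
```

```bash
python3 drive.py '[[0,0,0,0,0],[0,0,0,0,0],[0,0,0,0,0]]'|grep -A2 ee_;  python3 drive.py '[[0,0,0.003,0,0],[0,0,0.003,0,0],[0,0,0.003,0,0]]'|grep -A2 ee_; python3 -c "
from h import *
tip((.031,0,-.002))"
```

```text
ee_pos: [0.5456, 0.1492, 0.1448]
tcp_rot: [176.0, -1.3, -172.6]
wrist_force: [0.4, 0.3, 0.1]
ee_pos: [0.5453, 0.1493, 0.1411]
tcp_rot: [176.0, -1.3, -172.6]
wrist_force: [0.4, -0.4, 0.5]
tip in cover-a frame (x back, y left, z over deck) [0.0316 0.0012 0.0062] force [ 0.4 -0.4  0.5] t 5.6
to (0.031, 0, -0.002) [ 0.0004 -0.0017  0.0081]
```

```bash
f(){ grep -A2 ee_|grep -v rot; }
python3 drive.py '[[0,0,0.003,0,0],[0,0,0.003,0,0]]'|f; python3 drive.py '[[0,0,0.002,0,0],[0,0,0.002,0,0],[0,0,0.002,0,0]]'|f
```

```text
ee_pos: [0.5452, 0.1495, 0.1378]
wrist_force: [0.2, 0.1, -0.5]
ee_pos: [0.5452, 0.1497, 0.1363]
wrist_force: [0.6, -1.0, 0.6]
```

```bash
f(){ grep -A2 ee_|grep -v rot; }
python3 drive.py '[[0,0,0.0015,0,0],[0,0,0.0015,0,0],[0,0,0.0015,0,0]]'|f
```

```text
ee_pos: [0.5453, 0.1498, 0.135]
wrist_force: [0.9, -0.1, 0.2]
```

```bash
f(){ grep -A2 ee_|grep -v rot; }
python3 drive.py '[[0,0,0.0015,0,0],[0,0,0.0015,0,0],[0,0,0.0015,0,0]]'|f
```

```text
ee_pos: [0.5454, 0.1498, 0.1338]
wrist_force: [0.4, -0.9, 3.9]
```

```bash
f(){ grep -A2 ee_|grep -v rot; }
python3 drive.py '[[0,0,0.0015,0,0],[0,0,0.0015,0,0],[0,0,0.0015,0,0]]'|f
```

```text
ee_pos: [0.5454, 0.1499, 0.1335]
wrist_force: [-2.9, -3.0, 12.9]
```

Cover a is solid (13 N with no sinking), so it's barred. On to b.

```bash
f(){ grep -A2 ee_|grep -v rot; }
python3 drive.py '[[0,0,-0.012,0,0],[0,0,-0.018,0,0]]'|f; python3 -c "
from h import *
tip((.031,-.106,.006))"
```

```text
ee_pos: [0.5457, 0.1488, 0.1509]
wrist_force: [0.0, -0.9, -0.2]
tip in cover-a frame (x back, y left, z over deck) [0.0319 0.0007 0.016 ] force [ 0.  -0.9 -0.2] t 6.93
to (0.031, -0.106, 0.006) [-0.0002 -0.1071  0.0025]
```

```bash
f(){ grep -A2 ee_|grep -v rot; }
python3 drive.py '[[0,-0.03,0,0,0],[0,-0.06,0,0,0],[0,-0.09,0,0,0],[0,-0.107,0,0,0],[0,-0.107,0,0,0]]'|f; python3 drive.py '[[0,0,0,0,0],[0,0,0,0,0],[0,0,0,0,0]]'|f; python3 -c "
from h import *
tip((.031,-.106,.002))"
```

```text
ee_pos: [0.5594, 0.0401, 0.1423]
wrist_force: [0.6, -0.3, -0.6]
ee_pos: [0.5592, 0.0438, 0.1426]
wrist_force: [-0.3, 0.3, -0.4]
tip in cover-a frame (x back, y left, z over deck) [ 0.0309 -0.1052  0.0077] force [-0.3  0.3 -0.4] t 7.6
to (0.031, -0.106, 0.002) [-0.0002 -0.0011  0.0056]
```

Contact is expected around ee z ≈ 0.134; step down.

```bash
f(){ grep -A2 ee_|grep -v rot; }
python3 drive.py '[[0,0,0.005,0,0],[0,0,0.008,0,0],[0,0,0.008,0,0],[0,0,0.008,0,0]]'|f
```

```text
ee_pos: [0.5587, 0.0438, 0.1342]
wrist_force: [-0.1, 0.2, 0.8]
```

```bash
f(){ grep -A2 ee_|grep -v rot; }
python3 drive.py '[[0,0,0.0015,0,0],[0,0,0.0015,0,0],[0,0,0.0015,0,0]]'|f
```

```text
ee_pos: [0.5588, 0.0437, 0.1337]
wrist_force: [-2.2, 0.6, 7.2]
```

```bash
f(){ grep -A2 ee_|grep -v rot; }
python3 drive.py '[[0,0,0.001,0,0],[0,0,0.001,0,0],[0,0,0.001,0,0]]'|f
```

```text
ee_pos: [0.5588, 0.0437, 0.1336]
wrist_force: [-3.0, -0.2, 11.9]
```

b is barred too. On to c.

```bash
f(){ grep -A2 ee_|grep -v rot; }
python3 drive.py '[[0,0,-0.010,0,0],[0,0,-0.018,0,0],[0,0,-0.018,0,0]]'|f; python3 drive.py '[[0,-0.03,0,0,0],[0,-0.06,0,0,0],[0,-0.09,0,0,0],[0,-0.106,0,0,0],[0,-0.106,0,0,0]]'|f; python3 drive.py '[[0,0,0,0,0],[0,0,0,0,0],[0,0,0,0,0]]'|f; python3 -c "
from h import *
tip((.031,-.212,.002))"
```

```text
ee_pos: [0.5601, 0.0424, 0.1519]
wrist_force: [0.3, -0.8, 0.1]
ee_pos: [0.5729, -0.0653, 0.1419]
wrist_force: [0.1, 0.3, 0.2]
ee_pos: [0.5728, -0.0615, 0.1426]
wrist_force: [-0.0, 0.6, -0.3]
tip in cover-a frame (x back, y left, z over deck) [ 0.03   -0.2114  0.0077] force [-0.   0.6 -0.3] t 9.35
to (0.031, -0.212, 0.002) [-0.0011 -0.001   0.0056]
```

```bash
f(){ grep -A2 ee_|grep -v rot; }
python3 drive.py '[[0,0,0.005,0,0],[-0.001,0,0.008,0,0],[-0.001,0,0.008,0,0],[-0.001,0,0.008,0,0]]'|f
```

```text
ee_pos: [0.5734, -0.0614, 0.1343]
wrist_force: [-0.0, -0.1, 0.6]
```

```bash
f(){ grep -A2 ee_|grep -v rot; }
python3 drive.py '[[0,0,0.0015,0,0],[0,0,0.0015,0,0],[0,0,0.0015,0,0]]'|f
```

```text
ee_pos: [0.5735, -0.0616, 0.1332]
wrist_force: [-0.1, 1.4, 0.4]
```

```bash
f(){ grep -A2 ee_|grep -v rot; }
python3 drive.py '[[0,0,0.001,0,0],[0,0,0.001,0,0],[0,0,0.001,0,0]]'|f
```

```text
ee_pos: [0.5735, -0.0616, 0.1323]
wrist_force: [0.3, 1.9, 3.0]
```

c keeps sinking at ~3 N, so it is probably the loose one. I check with a bit more travel.

```bash
f(){ grep -A2 ee_|grep -v rot; }
python3 drive.py '[[0,0,0.001,0,0],[0,0,0.002,0,0],[0,0,0.002,0,0]]'|f
```

```text
ee_pos: [0.5735, -0.0616, 0.13]
wrist_force: [-0.0, 0.7, 2.6]
```

```bash
f(){ grep -A2 ee_|grep -v rot; }
python3 drive.py '[[0,0,0.001,0,0],[0,0,0.002,0,0],[0,0,0.002,0,0]]'|f
```

```text
ee_pos: [0.5732, -0.0615, 0.1278]
wrist_force: [0.4, 0.0, 3.4]
```

c is the loose cover. I press it down to ~1 rad (tip ≈33 mm below deck).

```bash
f(){ grep -A2 ee_|grep -v rot; }
python3 drive.py '[[0,0,0.003,0,0],[0,0,0.006,0,0],[0,0,0.009,0,0],[0,0,0.012,0,0],[0,0,0.013,0,0]]'|f; python3 drive.py '[[0,0,0.003,0,0],[0,0,0.006,0,0],[0,0,0.009,0,0],[0,0,0.012,0,0],[0,0,0.014,0,0]]'|f
python3 - <<'E'
from h import *
tip()
s=camera("scene")[150:350,220:460];cv2.imwrite("pics/s1.png",cv2.resize(s,None,fx=3,fy=3))
E
```

```text
ee_pos: [0.5728, -0.0605, 0.1144]
wrist_force: [0.2, -0.7, 3.9]
ee_pos: [0.5723, -0.0595, 0.1005]
wrist_force: [0.9, 0.0, 1.5]
tip in cover-a frame (x back, y left, z over deck) [ 0.0298 -0.2094 -0.0344] force [0.9 0.  1.5] t 11.52
```

View pics/s1.png

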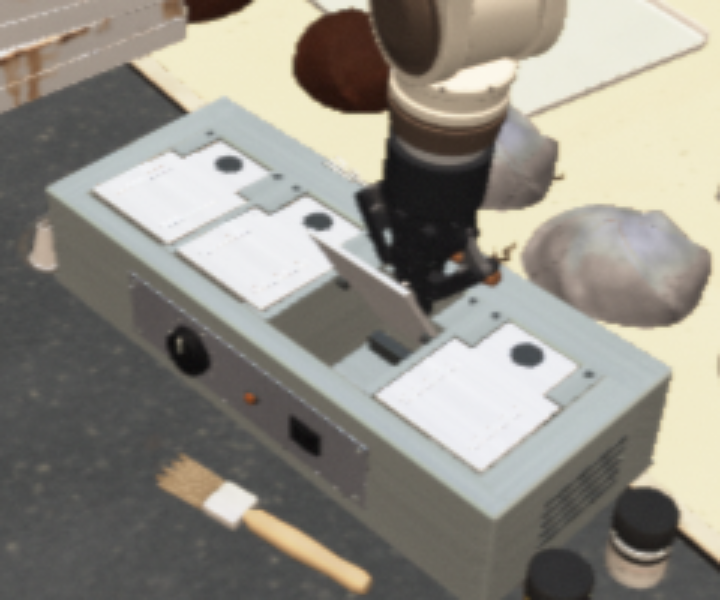

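The crop shows cover c tilted about 1 rad at (375,290), with a, b and d flush. I go up, over to the front, and down again.

```bash
f(){ grep -A2 ee_|grep -v rot; }
python3 drive.py '[[0,0,-0.03,0,0],[0,0,-0.06,0,0],[0,0,-0.09,0,0],[0,0,-0.12,0,0],[0,0,-0.13,0,0]]'|f; python3 drive.py '[[0,0,0,0,0],[0,0,0,0,0],[0,0,0,0,0]]'|f; python3 -c "
from h import *
tip((-.075,-.212,.095))"
```

```text
ee_pos: [0.5772, -0.0684, 0.235]
wrist_force: [1.4, -0.5, 0.5]
ee_pos: [0.5761, -0.068, 0.2287]
wrist_force: [0.4, 0.2, -0.1]
tip in cover-a frame (x back, y left, z over deck) [ 0.0323 -0.2183  0.0938] force [ 0.4  0.2 -0.1] t 12.23
to (-0.075, -0.212, 0.095) [0.1074 0.0053 0.0019]
```

```bash
f(){ grep -A2 ee_|grep -v rot; }
python3 drive.py '[[0.03,0,0,0,0],[0.06,0.003,0,0,0],[0.09,0.005,0,0,0],[0.107,0.005,0,0,0],[0.107,0.005,0,0,0]]'|f; python3 drive.py '[[0,0,0,0,0],[0,0,0,0,0],[0,0,0.02,0,0],[0,0,0.04,0,0],[0,0,0.045,0,0]]'|f; python3 drive.py '[[0,0,0,0,0],[0,0,0,0,0],[0,0,0,0,0]]'|f; python3 -c "
from h import *
tip((-.05,-.212,.045),(-.002,-.212,.045),(.002,-.212,.045))"
```

```text
ee_pos: [0.4668, -0.0769, 0.2327]
wrist_force: [-0.8, -1.1, 0.4]
ee_pos: [0.4681, -0.0736, 0.1851]
wrist_force: [-0.7, -0.2, -0.1]
ee_pos: [0.469, -0.074, 0.1896]
wrist_force: [0.0, -0.5, 0.3]
tip in cover-a frame (x back, y left, z over deck) [-0.0745 -0.2096  0.0547] force [ 0.  -0.5  0.3] t 13.32
to (-0.05, -0.212, 0.045) [-0.0247 -0.0028  0.0089]
to (-0.002, -0.212, 0.045) [-0.0727 -0.0023  0.0079]
to (0.002, -0.212, 0.045) [-0.0767 -0.0023  0.0078]
```

```bash
f(){ grep -A2 ee_|grep -v rot; }
python3 drive.py '[[0,0,0.008,0,0],[-0.01,-0.002,0.008,0,0],[-0.02,-0.002,0.008,0,0],[-0.03,-0.002,0.008,0,0],[-0.04,-0.002,0.008,0,0]]'|f; python3 drive.py '[[-0.005,0,0,0,0],[-0.01,0,0,0,0],[-0.015,0,0,0,0],[-0.02,0,0,0,0],[-0.02,0,0,0,0]]'|f; python3 -c "
from h import *
tip((-.006,-.212,.045),(-.002,-.212,.045))"
```

```text
ee_pos: [0.5093, -0.0702, 0.1799]
wrist_force: [-1.1, -0.4, 1.2]
ee_pos: [0.5287, -0.0676, 0.179]
wrist_force: [0.1, 0.5, -0.9]
tip in cover-a frame (x back, y left, z over deck) [-0.0145 -0.2114  0.0441] force [ 0.1  0.5 -0.9] t 14.15
to (-0.006, -0.212, 0.045) [-0.0085 -0.0004 -0.0011]
to (-0.002, -0.212, 0.045) [-0.0125 -0.0004 -0.0012]
```

```bash
f(){ grep -A2 ee_|grep -v rot; }
python3 drive.py '[[-0.003,0,0,0,0],[-0.006,0,0,0,0],[-0.009,0,0,0,0],[-0.009,0,0,0,0],[-0.009,0,0,0,0]]'|f; python3 drive.py '[[-0.002,0,0,0,0],[-0.004,0,0,0,0],[-0.004,0,0,0,0]]'|f
python3 - <<'E'
from h import *
tip()
s=camera("scene")[150:350,220:460];cv2.imwrite("pics/s2.png",cv2.resize(s,None,fx=3,fy=3))
E
```

```text
ee_pos: [0.537, -0.0666, 0.179]
wrist_force: [0.1, -0.2, 0.5]
ee_pos: [0.541, -0.0661, 0.1789]
wrist_force: [0.6, 0.1, 0.4]
tip in cover-a frame (x back, y left, z over deck) [-0.0021 -0.2116  0.0439] force [0.6 0.1 0.4] t 14.82
```

View pics/s2.png

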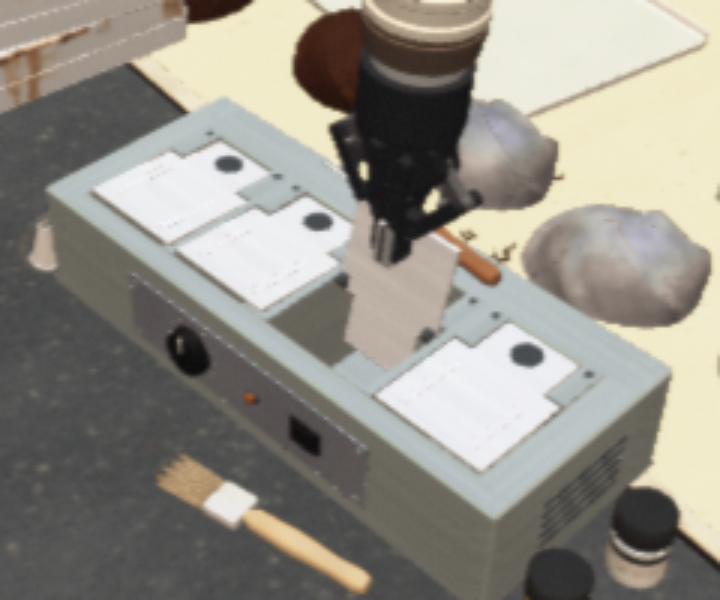

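The cover stands about upright at (400,290), with the fingertips in front of it and no stop force yet. I keep pushing until the stop is felt.

```bash
f(){ grep -A2 ee_|grep -v rot; }
python3 drive.py '[[-0.002,0,0,0,0],[-0.004,0,0,0,0],[-0.004,0,0,0,0],[-0.004,0,0,0,0]]'|f
```

```text
ee_pos: [0.5432, -0.0658, 0.1788]
wrist_force: [-10.9, -1.8, 5.2]
```

```bash
f(){ grep -A2 ee_|grep -v rot; }
python3 drive.py '[[-0.002,0,0,0,0],[-0.003,0,0,0,0],[-0.003,0,0,0,0],[-0.003,0,0,0,0]]'|f
```

```text
ee_pos: [0.5437, -0.0657, 0.1787]
wrist_force: [-25.0, -4.0, 9.6]
```

```bash
f(){ grep -A2 ee_|grep -v rot; }
python3 drive.py '[[-0.002,0,0,0,0],[-0.002,0,0,0,0],[-0.002,0,0,0,0]]'|f
```

```text
ee_pos: [0.544, -0.0656, 0.1787]
wrist_force: [-34.4, -5.4, 14.2]
```

The stop is reached (reaction building up with almost no motion). Back off to the front, then rise.

```bash
f(){ grep -A2 ee_|grep -v rot; }
python3 drive.py '[[0.004,0,0,0,0],[0.01,0,0,0,0],[0.03,0,0,0,0],[0.06,0,0,0,0],[0.08,0,0,0,0]]'|f; python3 drive.py '[[0,0,-0.03,0,0],[0,0,-0.06,0,0],[0,0,-0.09,0,0],[0,0,-0.09,0,0],[0,0,-0.09,0,0]]'|f; python3 drive.py '[[0,0,0,0,0],[0,0,0,0,0],[0,0,0,0,0]]'|f
python3 - <<'E'
from h import *
tip()
s=camera("scene")[150:350,220:460];cv2.imwrite("pics/s3.png",cv2.resize(s,None,fx=3,fy=3))
E
```

```text
ee_pos: [0.4691, -0.0752, 0.1805]
wrist_force: [-0.0, 0.7, 0.3]
ee_pos: [0.4742, -0.0813, 0.2722]
wrist_force: [0.5, -0.1, -0.2]
ee_pos: [0.473, -0.081, 0.2693]
wrist_force: [-0.8, 0.2, -0.6]
tip in cover-a frame (x back, y left, z over deck) [-0.0715 -0.217   0.1343] force [-0.8  0.2 -0.6] t 16.87
```

View pics/s3.png

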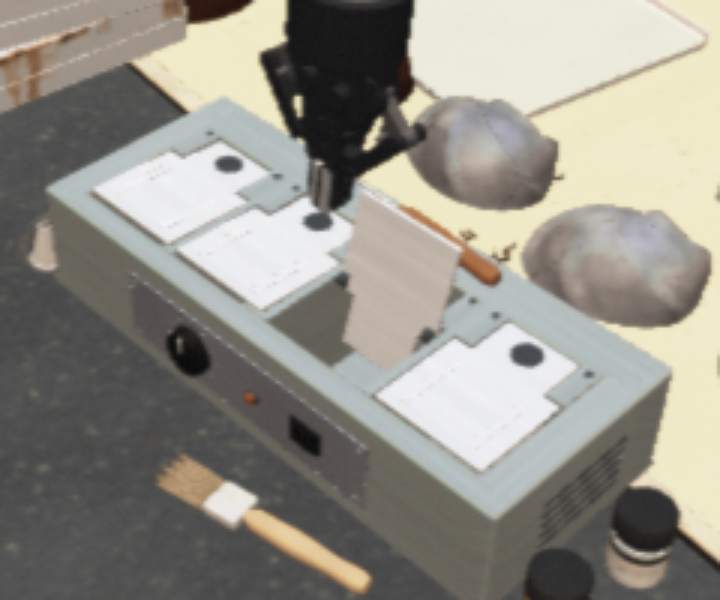

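The cover stands leaning back at (400,280), clear of the gripper, and the rest is shut and undisturbed. I check the angle from its top edge before handing in.

Run:
```python
from h import *
a=np.radians(7.85);X=np.array([np.cos(a),np.sin(a),0]);Y=np.array([-np.sin(a),np.cos(a),0])
H=np.array([.5441,.1497,0])-.031*X
for uv in((341,215),(372.7,233.3)):
    p=px2w("scene",uv,.18)-H;print(p@X,p@Y+.212)
```

```text
0.01337752346304862 0.041489058140119356
0.01645016888365195 -0.047685072654473554
```

The top edge is 13–16 mm behind the hinge, which puts the cover at about 1.75–1.8 rad. Its width also comes out at about 90 mm, near the given 96. I hand it in.

```bash
python3 -c "
from workcell import bot, camera, camera_info
print(bot.job_done())"
```

```text
the job is handed in; nothing more can be done
None
```

Cover c was the loose one: it now stands open against its stop at about 1.75–1.8 rad, a and b tested barred, d was not pressed, the other covers look shut and the bystanders looked undisturbed, and the job was handed in at about 17 s with no verdict returned.

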